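# Reseat the cuvette under a push-latch cover

## Task

The cuvette in the density meter is standing proud in its holder. Press the front of the meter's sample cover so that its push latch pops it open, push the cuvette straight down until it is fully home, then swing the cover down and press it in again until it stays latched shut. Only push with the fingertips: do not pull the cuvette up, and leave the bottle, the tube rack and the marker where they are.

Things in the scene. Friction and masses are not known exactly. Their poses are not given: they have to be found in the camera images.
- meter: bench density meter, fixed; pale grey housing 160 mm deep (its x) by 200 mm wide (its y), flat deck 60 mm above the bench. Origin: middle of its underside; +x to its rear, away from the robot, +y to its left, z up. Dark sample cover on the left half; display and keys on the right half unused. Under the cover: a black upstand 8 mm high round the well (inside 47 x 65 mm) and the cuvette holder.
- cover (a joint): cover angle, rad: 0 latched shut (to 0.012), 1.57 fully open (upright, sprung, damped), -0.06 pressed in to the hard stop. Rear hinge along meter y. Push-push latch: pressed past -0.05 and let go, a latched cover swings fully open by itself in 1 to 2 s; an open one, swung down and pressed past -0.05, returns to 0 and stays latched. At the pad this takes 2 to 3 N over 4 mm of travel beyond shut.
- cover_press (a point): middle of the ridged thumb pad on the cover's outer top near its front edge; moves with the cover. Latched: 92 mm above the bench, 68 mm in front (meter -x) of the hinge axis. Cover: hollow hood, 80 mm from hinge axis to front edge, 84 mm wide, outer top 28 mm above the hinge axis. Open: outer top faces the rear, 28 mm behind the hinge axis, front edge uppermost, 144 mm above the bench.
- cover_hinge (a point): middle of the cover's hinge axis, 64 mm above the bench
- cuvette (a joint): height of the cuvette above its fully home place, m: 0 = home (stopper resting on the holder's 4 mm collar); at the start 0.007 to 0.013. It slides straight up and down in a spring clip that holds it wherever it is left and takes about 3 to 4 N to overcome.
- cuvette_top (a point): middle of the top of the cuvette's white square stopper (16.5 mm wide, 7 mm high) on the clear 12.5 mm square cuvette; hidden under the cover until it is opened. Its place is on the cover's centre line, 48 mm in front (-x of the meter) of the hinge axis. When home its top is 71 mm above the bench (11 mm above the deck).
- media_bottle: loose bystander: round media bottle, 66 mm diameter, 106 mm high, blue cap, left of the meter; origin at the middle of its foot
- tube_rack: loose bystander: white rack for small tubes, 160 by 56 mm, 42 mm high (tube caps to 56 mm), long side along its x, right of the meter; origin at the middle of its underside
- marker: loose bystander: black marker pen lying on the bench in front of the meter, 138 mm long along its x, 13 mm thick; origin at the middle of its underside

How it is judged:
By the outcome, as a careful person would: the job done as asked, in the order asked, and still so for the second after the job is handed in, with the robot touching nothing.
It also fails if it takes over 48 s, if anything falls off the work surface, if the arm or the gripper's body presses on something with over 40 N, if the wrist force passes 120 N, or if a joint passes its speed limit or range.

## Robot

A 6-joint arm with a two-finger parallel gripper is mounted at the origin on the work surface. World frame = base frame: x ahead of the robot, y to its left, z up, the work surface at z = 0. Lengths are in m, angles in rad, forces in N, time in s.
With the tool pointing down it reaches from about 0.3 to 0.85 m from the base axis. Payload 4.2 kg.
Tool frame: the origin (TCP) lies midway between the tips of the shut fingers; the grasp point (between the pads) lies 19 mm behind it; z points along the fingers, y is the direction in which the jaws open and shut (so a half turn about z gives the same grasp; the last joint's range is limited). The gripper opens to 91 mm and grips with 3 to 60 N. Pads are 32 mm wide; open, the fingers measure 118 mm over their backs; the gripper's body (76 mm by 178 mm) begins 60 mm behind the grasp point.
Start: joints at [-1.151, 0.32, 1.565, -0, 1.257, -0.02], TCP at [0.245, -0.52, 0.214] pointing down, gripper open.
Joint ranges: [-3.11, 3.11], [-0.84, 2.01], [0.21, 2.61], [-1.34, 4.49], [0.05, 2.63], [-2.56, 2.56]. Speed limits (rad/s): [2.57, 2.57, 3.14, 3.14, 3.14, 3.14].

## Interface

Orientations are given as a unit quaternion [x, y, z, w].
In Python, from workcell import manip, viewer, spotter gives the robot as it stands. The module is installed in compiled form; this text tells all that it offers.
- The arm moves only by the tool move_arm, never from a script. Its argument "moves" is a list of rows, each a list of 7 numbers: the shift along the world's x, y, z in mm, then the turn, a rotation vector about the world's x, y, z in rad, then the opening, from -1 (shut) to 1 (fully open). A call has 1 to 12 rows; each row is the pose to reach, as a shift and turn from the pose commanded when the call began; what a row does not reach only later rows make up. A row lasts 1/12 s, in which the tool goes at most 41.7 mm and 7.16 degrees, less where a joint would pass 70% of its speed; a pose out of reach is approached as far as the arm can. A call with a gripper value outside its range is refused whole. The fingers move at their own pace and stop on an object; "newtons" is the grip in N (left out, the last holds). Time passes only in rows, so rows that repeat a pose let the fingers close. It gives the time, the measured TCP pose, the force and the opening at its end, in the units of the state.
- manip.get_obs(): the state, without advancing time (a new reading comes with each control period).
- viewer.get_image(name): name is "scene" or "side" or "wrist"; returns a dict with "frame" (384x512x3 uint8, red, green, blue), "K" (3x3 intrinsics, pixels), "origin" and "orientation" of the camera in the world. Camera axes: x right, y down, z forward; pixel columns grow to the right and rows downward; lengths in m; the calibration is good to about 2 mm. A picture is of the moment at which its call begins. There is no depth.
- manip.sign_off(): hands the job in, once; it reports no verdict.
Trained networks look in a picture, given as the dict that the camera call returned (one of the last four; its "shot" number tells which), for a name from the list of things; names that differ only in an ending like _2 or _b are one class to them, and where a whole thing is asked for, a point or a joint stands for the part that bears it (a point fixed in the world has none). Each returns a list of dicts, best first, with "confidence" (0 to 1); they miss things now and then, are a little off and sometimes report something else, mostly with a low value. They report only what shows in the picture. A call takes as long as a camera call.
- spotter.boxes_of(thing, picture): "at" ([x, y, z] in m, in the coordinates of the camera as it stood for that picture, good to about 4 mm: the middle of the surface that is visible of it).
The state is a dict: "t": time; "qpos": joint angles; "qd": joint speeds; "joint_efforts": joint torques, N m; "eef_pos": TCP position; "eef_rot": TCP orientation; "ft_force": force on the tool from outside, world axes, zero at the start; "wrist_torque": the same for the moment, N m; "finger_gap": finger opening in m.
Only numpy, scipy, OpenCV 4.12 (cv2) and the standard library are available. Lean on these libraries where they do the work, as an engineer would, in place of code of your own. Each camera call takes 0.05 s, during which the arm holds its last target. There are 200 camera calls.

## Working session

There is one attempt and no reset: what is moved stays moved. The work goes in short steps, Python scripts to look and compute and a tool call to move; the robot and the scene stay as the last step left them, time stands still between calls to the robot, and variables do not carry over. Pictures are saved under pics/ and viewed, about 8 in all and at most 12, crops included, and the job is handed in when it is done.

Besides the shell and the picture viewer there is one more tool, called after "Call:" as name([rows], argument=value, ...), one row to a line, values as JSON. move_arm: Moves the arm, as the interface text tells. Its arguments: {"type":"object","properties":{"moves":{"type":"array"},"newtons":{"type":"number"}},"required":["moves"]}

```bash
mkdir -p pics
cat > h.py <<'E'
from workcell import manip, viewer, spotter
import numpy as np, cv2
from scipy.spatial.transform import Rotation as R
def world(p,pic):
    return R.from_quat(pic["orientation"]).as_matrix()@np.array(p)+np.array(pic["origin"]) if np.shape(pic["orientation"])==(4,) else np.array(pic["orientation"])@np.array(p)+np.array(pic["origin"])
def save(pic,n): cv2.imwrite("pics/"+n,pic["frame"][:,:,::-1])
def find(pic,names):
    for n in names:
        for d in spotter.boxes_of(n,pic)[:2]:
            print(n,round(d["confidence"],2),world(d["at"],pic).round(4))
def px(P,pic):
    M=R.from_quat(pic["orientation"]).as_matrix()
    c=M.T@(np.array(P)-pic["origin"]); u=pic["K"]@c; return (u[:2]/u[2]).round(1)
E
python3 - <<'E'
from h import *
o=manip.get_obs(); print(o)
for c in ["scene","side"]:
    p=viewer.get_image(c); save(p,c+"0.png"); print(c,p["origin"],p["orientation"])
    find(p,["meter","cover","cover_press","cover_hinge","media_bottle","tube_rack","marker"])
a=cv2.imread("pics/scene0.png");b=cv2.imread("pics/side0.png")
cv2.imwrite("pics/both0.png",cv2.resize(np.vstack([a,b]),(400*2,600*2))[:, :]) if 0 else None
E
```

```text
{'t': 0.0, 'qpos': array([-1.15097912e+00,  3.20317283e-01,  1.56571808e+00, -5.74259413e-05,
        1.25737374e+00, -1.99928685e-02]), 'qd': array([ 0.0007487 ,  0.00125886, -0.00090723, -0.00306615, -0.00148503,
        0.00027625]), 'joint_efforts': array([-2.37972141e-03, -4.12466919e+01, -2.31980306e+01,  7.24155921e-02,
        4.56236035e-02, -1.54168138e-04]), 'eef_pos': array([ 0.24459295, -0.5198112 ,  0.21309054]), 'eef_rot': array([ 9.75915829e-01,  2.18145523e-01, -2.07120692e-04, -8.84714825e-04]), 'ft_force': array([ 0.39398597, -0.55252102,  0.4346075 ]), 'wrist_torque': array([-0.0344588 ,  0.00863091, -0.0437276 ]), 'finger_gap': 0.09122655761623649}
scene [0.85927447 0.41528308 0.91876629] [ 0.35950491  0.88761113 -0.26657144 -0.1088227 ]
meter 0.68 [ 0.503  -0.054   0.0639]
meter 0.37 [ 0.3501 -0.0581  0.0129]
cover 0.79 [ 0.502  -0.033   0.0909]
cover_press 0.59 [ 0.4999 -0.0287  0.0941]
cover_hinge 0.78 [ 0.5032 -0.0292  0.0953]
media_bottle 0.97 [0.5024 0.1195 0.071 ]
tube_rack 0.77 [ 0.5039 -0.2412  0.0428]
marker 0.6 [ 0.3485 -0.0561  0.0133]
side [ 0.46631202 -0.72490304  0.61954812] [ 0.88914753 -0.01992491  0.01403225 -0.4569713 ]
meter 0.68 [ 0.4853 -0.124   0.0607]
cover 0.55 [ 0.4982 -0.052   0.0914]
cover_press 0.83 [ 0.4956 -0.059   0.0928]
cover_hinge 0.7 [ 0.497  -0.0584  0.0949]
media_bottle 0.9 [0.4899 0.0861 0.0683]
tube_rack 0.72 [ 0.491  -0.2657  0.0417]
tube_rack 0.55 [ 0.4857 -0.1239  0.0599]
marker 0.78 [ 0.3498 -0.0676  0.0089]
marker 0.55 [ 0.4959 -0.0545  0.0923]
```

View pics/scene0.png

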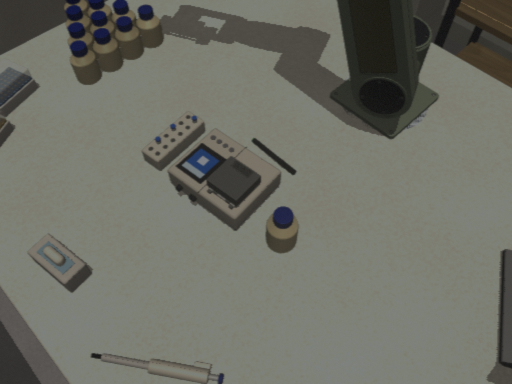

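View pics/side0.png

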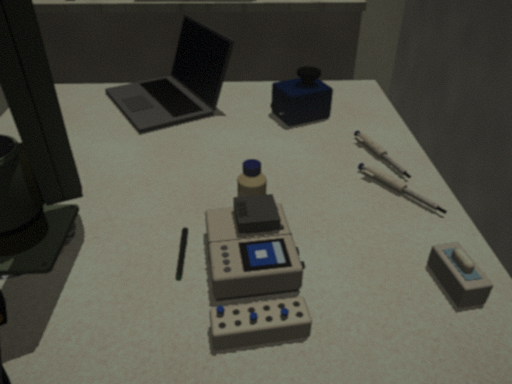

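The meter shows in both views, with the cover at about (237,180) in scene and (257,213) in side. The marker lies in front of it. I'll go above it for a closer look, with the fingers shut.

Call:
move_arm([
  [0, 40, 40, 0, 0, 0, -1],
  [20, 80, 70, 0, 0, 0, -1],
  [40, 120, 90, 0, 0, 0, -1],
  [60, 160, 90, 0, 0, 0, -1],
  [80, 200, 90, 0, 0, 0, -1],
  [100, 240, 90, 0, 0, 0, -1],
  [120, 280, 90, 0, 0, 0, -1],
  [135, 320, 90, 0, 0, 0, -1],
  [145, 360, 90, 0, 0, 0, -1],
  [155, 400, 90, 0, 0, 0, -1],
  [165, 440, 90, 0, 0, 0, -1],
  [175, 480, 90, 0, 0, 0, -1],
])

```text
t: 1.8
eef_pos: [0.4095, -0.0781, 0.3042]
eef_rot: [0.976, 0.218, 0.0, 0.0]
ft_force: [0.3, -0.5, 0.7]
finger_gap: 0.014
```

Run:
```python
from h import *
o=manip.get_obs(); print(o["t"],o["eef_pos"],o["eef_rot"],o["ft_force"])
p=viewer.get_image("wrist"); save(p,"w1.png"); print(p["origin"],p["orientation"])
find(p,["meter","cover","cover_press","cover_hinge","media_bottle","tube_rack","marker"])
```

```text
1.8 [ 0.40952112 -0.07814062  0.30424512] [9.75944587e-01 2.18018082e-01 4.53915331e-04 2.70417652e-04] [ 0.29593081 -0.50469063  0.70050629]
[ 0.47487063 -0.04662588  0.47511624] [ 0.83688961 -0.53162449 -0.06929543  0.11040529]
cover 0.94 [ 0.5006 -0.0306  0.088 ]
cover_press 0.89 [ 0.495  -0.0327  0.0929]
cover_hinge 0.86 [ 0.4989 -0.0368  0.0933]
media_bottle 0.85 [0.4919 0.0911 0.0792]
tube_rack 0.81 [ 0.4957 -0.2412  0.0397]
marker 0.8 [ 0.3483 -0.0529  0.0133]
```

View pics/w1.png

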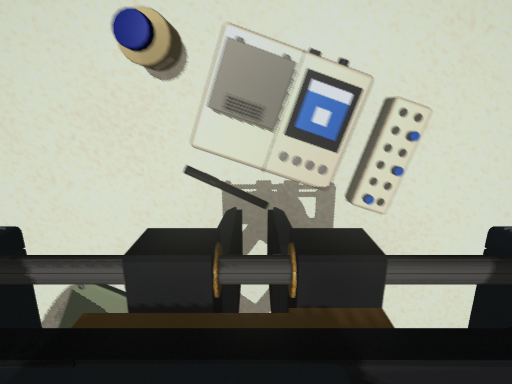

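The wrist view shows the pad at (243,106). The cover corners are at about (226,38), (297,59), (276,130) and (208,108), and the deck corners at (228,23), (373,76), (328,187) and (192,146).

```bash
cat >> h.py <<'E'
def back(uv,z,pic):
    M=R.from_quat(pic["orientation"]).as_matrix()
    d=M@np.linalg.inv(pic["K"])@np.array([*uv,1.]); o=np.array(pic["origin"]); return o+d*(z-o[2])/d[2]
E
python3 - <<'E'
from h import *
p=viewer.get_image("wrist")
for n,uv,z in [("pad",(243,106),.092),("cRL",(226,38),.092),("cRR",(297,59),.092),("cFR",(276,130),.092),("cFL",(208,108),.092),("dRL",(228,23),.06),("dRR",(373,76),.06),("dFR",(328,187),.06),("dFL",(192,146),.06)]:
    print(n,back(uv,z,p).round(4))
f=p["frame"][0:210,170:400]; cv2.imwrite("pics/w1c.png",cv2.resize(f,(690,630)[:1]+(598,),interpolation=cv2.INTER_CUBIC)[:,:,::-1])
# whole-image corners via minAreaRect of dark cover
g=cv2.cvtColor(p["frame"],cv2.COLOR_RGB2HSV); m=((g[:,:,1]<60)&(g[:,:,2]>70)&(g[:,:,2]<165)).astype(np.uint8); m[140:]=0; m[:,:195]=0
m=cv2.morphologyEx(m,cv2.MORPH_OPEN,np.ones((5,5)))
c=max(cv2.findContours(m,0,2)[0],key=cv2.contourArea); r=cv2.minAreaRect(c); print(r,cv2.boxPoints(r))
for q in cv2.boxPoints(r): print(back(q,.092,p).round(4))
E
```

```text
pad [ 0.4696 -0.0381  0.092 ]
cRL [0.5284 0.0096 0.092 ]
cRR [ 0.5425 -0.0724  0.092 ]
cFR [ 0.461  -0.0856  0.092 ]
cFL [ 0.45   -0.0016  0.092 ]
dRL [0.549 0.019 0.06 ]
dRR [ 0.5708 -0.1693  0.06  ]
dFR [ 0.4209 -0.1868  0.06  ]
dFL [0.3942 0.0028 0.06  ]
((249.84323120117188, 82.27423095703125), (77.01435089111328, 79.23078918457031), 18.970407485961914) [[200.54935  107.22007 ]
 [226.3057    32.292583]
 [299.13712   57.328392]
 [273.38077  132.25587 ]]
[0.4471 0.0068 0.092 ]
[0.5339 0.0116 0.092 ]
[ 0.5452 -0.0738  0.092 ]
[ 0.4572 -0.084   0.092 ]
```

Run:
```python
from h import *
o=manip.get_obs(); print(o["t"],o["eef_pos"],o["qpos"])
```

```text
2.25 [ 0.40911614 -0.08149656  0.30393222] [-2.23961693e-01  1.62241193e-02  1.71730595e+00 -2.98630903e-04
  1.40809344e+00  9.09981090e-01]
```

Call:
move_arm([
  [20, 14, -20, 0, 0, -0.1, -1],
  [40, 28, -45, 0, 0, -0.2, -1],
  [59, 41, -75, 0, 0, -0.3, -1],
  [59, 41, -110, 0, 0, -0.305, -1],
  [59, 41, -145, 0, 0, -0.305, -1],
  [59, 41, -175, 0, 0, -0.305, -1],
  [59, 41, -190, 0, 0, -0.305, -1],
  [59, 41, -194, 0, 0, -0.305, -1],
  [59, 41, -194, 0, 0, -0.305, -1],
])

```text
t: 3.0
eef_pos: [0.4678, -0.0401, 0.109]
eef_rot: [0.998, 0.066, -0.001, -0.0]
ft_force: [-0.9, -0.2, 0.6]
finger_gap: 0.0006
```

Run:
```python
from h import *
o=manip.get_obs(); print(o["t"],o["eef_pos"],o["eef_rot"],o["ft_force"])
p=viewer.get_image("wrist"); save(p,"w2.png")
find(p,["cover","cover_press"]); 
p=viewer.get_image("scene"); find(p,["cover","cover_press"]);
```

```text
3.0 [ 0.46778385 -0.04008746  0.1090487 ] [ 9.97795524e-01  6.63517537e-02 -1.23123143e-03 -1.45650928e-04] [-0.92413691 -0.23227448  0.5702024 ]
cover 0.71 [ 0.5025 -0.0319  0.0901]
cover_press 0.79 [ 0.5037 -0.0301  0.0934]
cover 0.77 [ 0.5034 -0.0275  0.0932]
cover_press 0.83 [ 0.504  -0.0238  0.0947]
cover_press 0.6 [ 0.5122 -0.0464  0.0614]
```

View pics/w2.png

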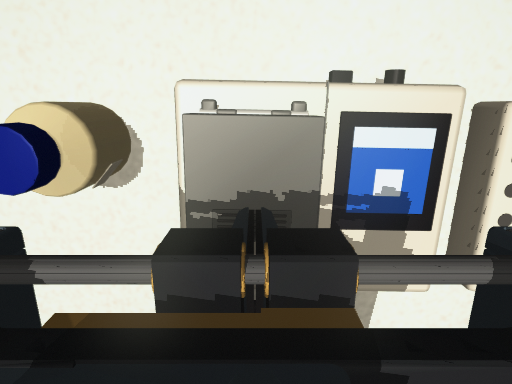

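The tool is lined up with the cover: the pad spans about x 217–290 and the fingers sit at 255. Now pressing slowly.

Call:
move_arm([
  [0, 0, -6, 0, 0, 0, -1],
  [0, 0, -11, 0, 0, 0, -1],
  [0, 0, -14, 0, 0, 0, -1],
  [0, 0, -17, 0, 0, 0, -1],
  [0, 0, -19, 0, 0, 0, -1],
  [0, 0, -20, 0, 0, 0, -1],
  [0, 0, -20, 0, 0, 0, -1],
])

```text
t: 3.88
eef_pos: [0.4676, -0.0391, 0.0897]
eef_rot: [0.998, 0.067, -0.001, -0.0]
ft_force: [-2.7, -0.2, 3.9]
finger_gap: 0.0003
```

Call:
move_arm([
  [0, 0, -1, 0, 0, 0, -1],
  [0, 0, -2, 0, 0, 0, -1],
  [0, 0, -2.5, 0, 0, 0, -1],
  [0, 0, -2.5, 0, 0, 0, -1],
])

```text
t: 4.22
eef_pos: [0.4681, -0.0391, 0.0888]
eef_rot: [0.998, 0.067, -0.0, 0.0]
ft_force: [-7.2, 0.1, 14.0]
finger_gap: 0.0007
```

That is the hard stop, so I'll lift away quickly.

Call:
move_arm([
  [-2, 0, 15, 0, 0, 0, -1],
  [-10, 0, 50, 0, 0, 0, -1],
  [-20, 0, 90, 0, 0, 0, -1],
  [-25, 0, 130, 0, 0, 0, -1],
  [-25, 0, 150, 0, 0, 0, -1],
  [-25, 0, 150, 0, 0, 0, -1],
  [-25, 0, 150, 0, 0, 0, -1],
  [-25, 0, 150, 0, 0, 0, -1],
  [-25, 0, 150, 0, 0, 0, -1],
  [-25, 0, 150, 0, 0, 0, -1],
  [-25, 0, 150, 0, 0, 0, -1],
  [-25, 0, 150, 0, 0, 0, -1],
])

```text
t: 5.22
eef_pos: [0.4432, -0.0391, 0.2366]
eef_rot: [0.998, 0.067, -0.001, -0.0]
ft_force: [0.1, 0.4, -0.4]
finger_gap: 0.0003
```

Call:
move_arm([
  [0, 0, 0, 0, 0, 0, -1],
  [0, 0, 0, 0, 0, 0, -1],
  [0, 0, 0, 0, 0, 0, -1],
  [0, 0, 0, 0, 0, 0, -1],
  [0, 0, 0, 0, 0, 0, -1],
  [0, 0, 0, 0, 0, 0, -1],
  [0, 0, 0, 0, 0, 0, -1],
  [0, 0, 0, 0, 0, 0, -1],
])

```text
t: 5.88
eef_pos: [0.4434, -0.0391, 0.2375]
eef_rot: [0.998, 0.067, 0.0, 0.0]
ft_force: [-0.7, -0.1, -0.0]
finger_gap: 0.0002
```

Run:
```python
from h import *
o=manip.get_obs(); print(o["t"],o["eef_pos"],o["ft_force"])
p=viewer.get_image("wrist"); save(p,"w3.png")
for n,P in [("cuv",(.488,-.037,.081)),("hinge",(.536,-.0305,.064))]: print(n,px(P,p))
find(p,["cover","cover_press","cuvette_top","cuvette","cover_hinge"])
for c in ["scene","side"]:
  q=viewer.get_image(c); print(c); find(q,["cover","cuvette_top","cuvette","cover_hinge"])
```

```text
5.8833 [ 0.44342542 -0.03910916  0.2374841 ] [-0.70724774 -0.07318032 -0.04366728]
cuv [258.4 134.6]
hinge [258.4  86.3]
cover 0.67 [ 0.5478 -0.0255  0.1386]
cover_press 0.84 [ 0.5439 -0.0313  0.1465]
cover_press 0.29 [ 0.4953 -0.2382  0.0429]
cuvette_top 0.63 [ 0.4869 -0.0345  0.0837]
cuvette 0.73 [ 0.4834 -0.0353  0.0841]
cover_hinge 0.75 [ 0.5503 -0.0318  0.1451]
scene
cover 0.93 [ 0.5592 -0.0208  0.1324]
cuvette_top 0.49 [ 0.491  -0.0347  0.0823]
cuvette 0.64 [ 0.4905 -0.0347  0.0843]
cover_hinge 0.84 [ 0.5573 -0.0196  0.1326]
side
cover 0.84 [ 0.5509 -0.0499  0.1168]
cuvette 0.55 [ 0.486  -0.0435  0.0846]
cover_hinge 0.6 [ 0.547  -0.0524  0.1152]
```

View pics/w3.png

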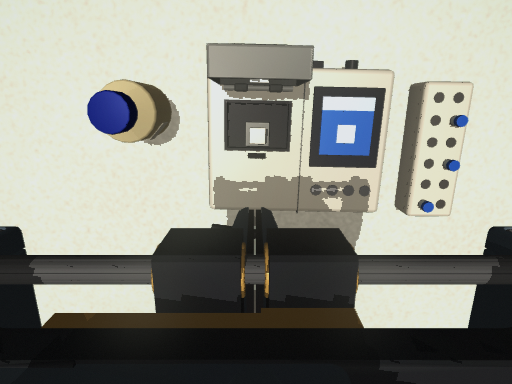

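The cover is fully open, and the stopper at (257,133) matches my predicted (258,135). I'll go over it and push down.

Call:
move_arm([
  [22, 1, -10, 0, 0, 0, -1],
  [45, 2, -35, 0, 0, 0, -1],
  [45, 2, -70, 0, 0, 0, -1],
  [45, 2, -105, 0, 0, 0, -1],
  [45, 2, -130, 0, 0, 0, -1],
  [45, 2, -145, 0, 0, 0, -1],
  [45, 2, -151, 0, 0, 0, -1],
  [45, 2, -155, 0, 0, 0, -1],
  [45, 2, -159, 0, 0, 0, -1],
  [45, 2, -162, 0, 0, 0, -1],
  [45, 2, -164, 0, 0, 0, -1],
  [45, 2, -164, 0, 0, 0, -1],
])

```text
t: 7.68
eef_pos: [0.4889, -0.0372, 0.0739]
eef_rot: [0.998, 0.067, 0.001, 0.0]
ft_force: [-0.6, 0.3, 0.1]
finger_gap: 0.0006
```

Call:
move_arm([
  [0, 0, -1, 0, 0, 0, -1],
  [0, 0, -2, 0, 0, 0, -1],
  [0, 0, -3, 0, 0, 0, -1],
  [0, 0, -3, 0, 0, 0, -1],
])

```text
t: 8.02
eef_pos: [0.4892, -0.0372, 0.0712]
eef_rot: [0.998, 0.067, 0.001, 0.0]
ft_force: [-1.1, -0.5, 6.3]
finger_gap: 0.0005
```

Call:
move_arm([
  [0, 0, -0.7, 0, 0, 0, -1],
  [0, 0, -1.4, 0, 0, 0, -1],
  [0, 0, -1.4, 0, 0, 0, -1],
])

```text
t: 8.27
eef_pos: [0.4894, -0.0372, 0.0711]
eef_rot: [0.998, 0.067, 0.001, 0.0]
ft_force: [-4.2, 0.0, 15.6]
finger_gap: 0.0002
```

It stopped hard at 71.1 mm, so the cuvette is home. Lifting off and checking.

Call:
move_arm([
  [0, 0, 20, 0, 0, 0, -1],
  [0, 0, 60, 0, 0, 0, -1],
  [0, 0, 100, 0, 0, 0, -1],
  [-10, 0, 140, 0, 0, 0, -1],
  [-20, 0, 160, 0, 0, 0, -1],
  [-20, 0, 160, 0, 0, 0, -1],
])

```text
t: 8.77
eef_pos: [0.4702, -0.0374, 0.2342]
eef_rot: [0.998, 0.067, 0.005, 0.001]
ft_force: [0.8, -0.2, 0.3]
finger_gap: 0.0009
```

Run:
```python
from h import *
o=manip.get_obs(); print(o["t"],o["eef_pos"],o["ft_force"])
p=viewer.get_image("wrist"); save(p,"w4.png")
find(p,["cover","cuvette_top","cuvette","media_bottle","marker","tube_rack"])
for n,P in [("cuv71",(.488,-.037,.071)),("hood front edge mid",(.55,-.0286,.144)),("pad",(.5637,-.0267,.132))]: print(n,px(P,p))
```

```text
8.7667 [ 0.47023819 -0.03740009  0.2342133 ] [ 0.80327483 -0.19828743  0.25955045]
cuvette_top 0.73 [ 0.4877 -0.0371  0.0725]
cuvette 0.46 [ 0.4848 -0.0383  0.0689]
media_bottle 0.93 [0.4972 0.0919 0.077 ]
tube_rack 0.79 [ 0.4979 -0.2408  0.0384]
cuv71 [256.1 160.8]
hood front edge mid [257.   97.8]
pad [256.8  80.9]
```

View pics/w4.png

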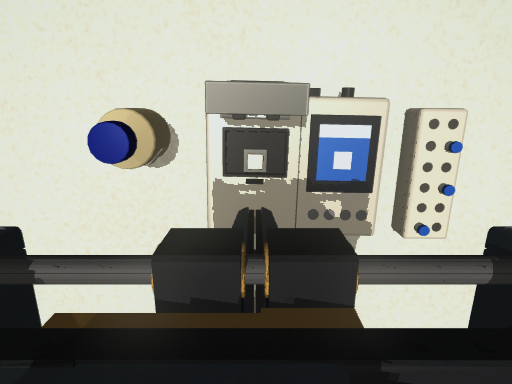

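The stopper now reads at about 72 mm, which is home. The upright cover's edge face is at rows 82–115. I'll go over and behind the cover.

Call:
move_arm([
  [30, 4, -10, 0, 0, 0, -1],
  [65, 8, -20, 0, 0, 0, -1],
  [100, 12, -20, 0, 0, 0, -1],
  [125, 15, -20, 0, 0, 0, -1],
  [128, 15, -45, 0, 0, 0, -1],
  [128, 15, -80, 0, 0, 0, -1],
  [128, 15, -100, 0, 0, 0, -1],
  [128, 15, -102, 0, 0, 0, -1],
  [128, 15, -102, 0, 0, 0, -1],
])

```text
t: 9.87
eef_pos: [0.5955, -0.022, 0.125]
eef_rot: [0.998, 0.067, -0.002, -0.0]
ft_force: [-0.3, -1.1, 0.9]
finger_gap: 0.0006
```

Run:
```python
from h import *
o=manip.get_obs(); e=o["eef_pos"]; print(o["t"],e,o["ft_force"])
h=np.array([.536,-.0305,.064]); ex=np.array([np.cos(.135),np.sin(.135),0]); ez=np.array([0,0,1.])
for th in [1.57,1.4,1.2,1.0,.8,.6,.4,.2,.1,0,-.06]:
    c=h+ex*(-68*np.cos(th)+28*np.sin(th)+16*min(1,max(0,(th+.06)/.5)))/1e3+ez*(68*np.sin(th)+28*np.cos(th))/1e3
    print(th,((c-e)*1e3).round(1))
```

```text
9.8667 [ 0.59546673 -0.02202806  0.12497698] [-0.29102438 -1.13043917  0.85155936]
1.57 [-15.9  -2.6   7. ]
1.4 [-27.7  -4.2  10.8]
1.2 [-42.2  -6.1  12.5]
1.0 [-56.7  -8.1  11.4]
0.8 [-70.7 -10.    7.3]
0.6 [-83.6 -11.7   0.5]
0.4 [-96.1 -13.5  -8.7]
0.2 [-111.7  -15.6  -20. ]
0.1 [-118.7  -16.5  -26.3]
0 [-124.9  -17.4  -33. ]
-0.06 [-128.4  -17.8  -37.1]
```

Call:
move_arm([
  [-10, -1.5, 6, 0, 0, 0, -1],
  [-18, -2.6, 8, 0, 0, 0, -1],
  [-28, -4, 10, 0, 0, 0, -1],
  [-42, -6, 12, 0, 0, 0, -1],
  [-56, -8, 11, 0, 0, 0, -1],
  [-70, -10, 7, 0, 0, 0, -1],
  [-83, -12, 0, 0, 0, 0, -1],
  [-96, -13.5, -9, 0, 0, 0, -1],
  [-111, -15.5, -20, 0, 0, 0, -1],
  [-119, -16.5, -26, 0, 0, 0, -1],
  [-124, -17.4, -32, 0, 0, 0, -1],
  [-124, -17.4, -33, 0, 0, 0, -1],
])

```text
t: 10.87
eef_pos: [0.4706, -0.0397, 0.0941]
eef_rot: [0.998, 0.067, -0.001, 0.0]
ft_force: [-2.3, -0.5, 1.9]
finger_gap: 0.0004
```

Run:
```python
from h import *
o=manip.get_obs(); print(o["t"],o["eef_pos"],o["ft_force"])
p=viewer.get_image("wrist"); save(p,"w5.png"); find(p,["cover"])
```

```text
10.8667 [ 0.47060342 -0.03970603  0.09409265] [-2.29327279 -0.51688977  1.89300209]
cover 0.77 [ 0.5061 -0.0306  0.0886]
cover 0.64 [ 0.5148 -0.0892  0.0598]
```

View pics/w5.png

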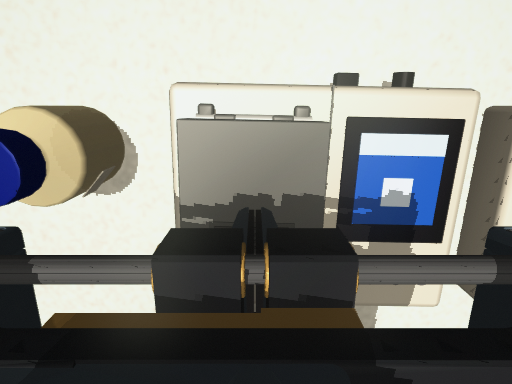

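The cover is down under the fingertips, spanning columns 178–330. Now pressing it to the stop.

Call:
move_arm([
  [-1, 0, -1, 0, 0, 0, -1],
  [-2, 0, -2, 0, 0, 0, -1],
  [-2, 0, -3, 0, 0, 0, -1],
  [-2, 0, -4, 0, 0, 0, -1],
  [-2, 0, -5, 0, 0, 0, -1],
  [-2, 0, -5.5, 0, 0, 0, -1],
  [-2, 0, -5.5, 0, 0, 0, -1],
])

```text
t: 11.55
eef_pos: [0.4699, -0.0398, 0.089]
eef_rot: [0.998, 0.068, -0.001, 0.0]
ft_force: [-4.9, -1.3, 8.4]
finger_gap: 0.0003
```

Call:
move_arm([
  [0, 0, -0.6, 0, 0, 0, -1],
  [0, 0, -1.2, 0, 0, 0, -1],
  [0, 0, -1.2, 0, 0, 0, -1],
])

```text
t: 11.8
eef_pos: [0.4699, -0.0398, 0.0889]
eef_rot: [0.998, 0.068, -0.0, 0.0]
ft_force: [-7.4, -2.0, 17.3]
finger_gap: 0.0004
```

Hard stop again. I'll lift straight up, wait and check.

Call:
move_arm([
  [0, 0, 3, 0, 0, 0, -1],
  [0, 0, 8, 0, 0, 0, -1],
  [0, 0, 25, 0, 0, 0, -1],
  [-10, 0, 60, 0, 0, 0, -1],
  [-20, 0, 100, 0, 0, 0, -1],
  [-30, 0, 135, 0, 0, 0, -1],
  [-30, 0, 150, 0, 0, 0, -1],
  [-30, 0, 150, 0, 0, 0, -1],
  [-30, 0, 150, 0, 0, 0, -1],
  [-30, 0, 150, 0, 0, 0, -1],
  [-30, 0, 150, 0, 0, 0, -1],
  [-30, 0, 150, 0, 0, 0, -1],
])

```text
t: 12.8
eef_pos: [0.4398, -0.0394, 0.2357]
eef_rot: [0.998, 0.067, -0.002, -0.0]
ft_force: [-0.2, 0.7, 0.3]
finger_gap: 0.0005
```

Call:
move_arm([
  [0, 0, 0, 0, 0, 0, -1],
  [0, 0, 0, 0, 0, 0, -1],
  [0, 0, 0, 0, 0, 0, -1],
  [0, 0, 0, 0, 0, 0, -1],
  [0, 0, 0, 0, 0, 0, -1],
  [0, 0, 0, 0, 0, 0, -1],
  [0, 0, 0, 0, 0, 0, -1],
  [0, 0, 0, 0, 0, 0, -1],
  [0, 0, 0, 0, 0, 0, -1],
  [0, 0, 0, 0, 0, 0, -1],
])

```text
t: 13.63
eef_pos: [0.4404, -0.0395, 0.2374]
eef_rot: [0.998, 0.067, 0.0, 0.0]
ft_force: [-0.2, 0.3, 0.2]
finger_gap: 0.0004
```

Run:
```python
from h import *
o=manip.get_obs(); print(o["t"],o["eef_pos"],o["ft_force"])
p=viewer.get_image("wrist"); save(p,"w6.png"); find(p,["cover","cover_press","cuvette","media_bottle","tube_rack"])
for c in ["scene","side"]:
  p=viewer.get_image(c); print(c); find(p,["cover","cover_press","media_bottle","tube_rack","marker"])
```

```text
13.6333 [ 0.44037716 -0.03948668  0.23735599] [-0.17679755  0.29748152  0.19942796]
cover 0.58 [ 0.4974 -0.0332  0.0873]
cover_press 0.71 [ 0.4969 -0.0327  0.095 ]
media_bottle 0.87 [0.4931 0.0894 0.077 ]
tube_rack 0.64 [ 0.4995 -0.2406  0.0383]
scene
cover 0.88 [ 0.5015 -0.0307  0.0953]
cover_press 0.6 [ 0.4991 -0.0298  0.0929]
media_bottle 0.71 [0.5062 0.1196 0.0735]
media_bottle 0.48 [ 0.4992 -0.0265  0.0942]
tube_rack 0.55 [ 0.5038 -0.2389  0.042 ]
tube_rack 0.33 [ 0.5002 -0.0289  0.0925]
marker 0.71 [ 0.3492 -0.0572  0.0101]
side
cover 0.74 [ 0.4991 -0.0506  0.0896]
cover 0.34 [0.4913 0.0891 0.0726]
cover_press 0.6 [ 0.4948 -0.054   0.0933]
media_bottle 0.76 [0.4927 0.0891 0.0696]
tube_rack 0.81 [ 0.4926 -0.2689  0.0421]
marker 0.9 [ 0.3492 -0.0663  0.0104]
```

View pics/w6.png

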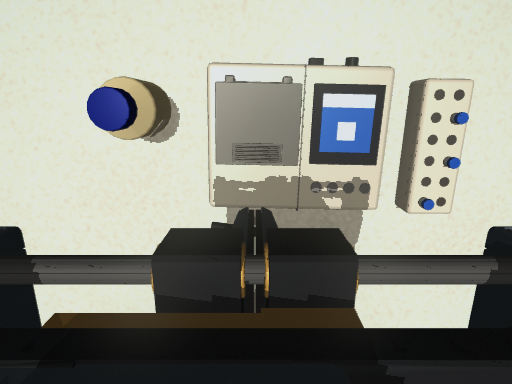

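The cover has stayed shut about 1.8 s after release, with the pad at (257,153). The bystanders are where they were, and the arm is clear.

```bash
python3 -c "
from workcell import manip
print(manip.sign_off())"
```

```text
the job is handed in; nothing more can be done
None
```

The job is done and handed in at about 13.8 s of the 48 s allowed. I pressed the cover's thumb pad to its stop and it popped fully open. I then pushed the cuvette down, swung the cover shut from behind and pressed it to its stop again.

- **Cuvette:** it came to a hard stop at 71.1 mm under about 16 N, and home is 71 mm. After I lifted off, the network put its top at 72.5 mm, within its 4 mm accuracy.
- **Cover:** it reached its stop at 88.9 mm under about 17 N. About 1.8 s after release it was still shut, and the pad read 93–95 mm against 92 mm when latched.
- **Bystanders:** the bottle, tube rack and marker read the same as at the start, to within the networks' scatter of a few millimetres.
- **Forces and clearance:** the highest wrist force read was about 19 N. At hand-in the fingertips were clear, about 145 mm above the cover.

The `cover_press` network kept reporting the middle of the cover top instead of the pad, so I found the pad from the image pixels. The handed-in job gave no verdict.

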